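Find the storage-jar lid that rocks and turn it home

TASK

One of the four storage jars is not closed: its lid stands on top of the rim with its lugs out of the slots, and rocks when an end of its bar handle is pressed down. Press on the handle ends to find the lid that rocks, then push its handle round with a fingertip until the lid drops fully home. Lift no lid, leave the other three closed, and do not shift the jars or disturb the things around them.

Things in the scene. Friction and masses are not known exactly. Their poses are not given: they have to be found in the camera images.
- jar_a: blue-glazed stoneware jar, 96 mm across, 115 mm high, 1.6 kg, loose. Origin: centre of its foot. Two slots, 18 mm wide and 6 mm deep, cross its 8 mm rim at the jar's +y and -y side, a white dot below each. Its lid is home with lid y along jar y (either way round) and lid origin 115 mm above jar origin: it cannot rock or turn over 4 degrees. Out of the slots it stands level on its lugs, 5 mm higher
- jar_b: blue-glazed stoneware jar, 96 mm across, 115 mm high, 1.6 kg, loose. Origin: centre of its foot. Two slots, 18 mm wide and 6 mm deep, cross its 8 mm rim at the jar's +y and -y side, a white dot below each. Its lid is home with lid y along jar y (either way round) and lid origin 115 mm above jar origin: it cannot rock or turn over 4 degrees. Out of the slots it stands level on its lugs, 5 mm higher
- jar_c: blue-glazed stoneware jar, 96 mm across, 115 mm high, 1.6 kg, loose. Origin: centre of its foot. Two slots, 18 mm wide and 6 mm deep, cross its 8 mm rim at the jar's +y and -y side, a white dot below each. Its lid is home with lid y along jar y (either way round) and lid origin 115 mm above jar origin: it cannot rock or turn over 4 degrees. Out of the slots it stands level on its lugs, 5 mm higher
- jar_d: blue-glazed stoneware jar, 96 mm across, 115 mm high, 1.6 kg, loose. Origin: centre of its foot. Two slots, 18 mm wide and 6 mm deep, cross its 8 mm rim at the jar's +y and -y side, a white dot below each. Its lid is home with lid y along jar y (either way round) and lid origin 115 mm above jar origin: it cannot rock or turn over 4 degrees. Out of the slots it stands level on its lugs, 5 mm higher
- lid_a: wooden lid of jar_a: disc 100 mm across, 8 mm thick, 0.2 kg, loose; a plug centres it. Origin: centre of disc underside. On top a bar handle along lid x, 76 long, 14 wide, 18 high (top 26 mm above origin). Lugs below at lid +y and -y, 12 wide, 5 high, drop into the slots by weight. Out of them, pressing a bar end tips it 0.1 rad, let go it comes level; it turns with 2 N at a bar end
- lid_b: wooden lid of jar_b: disc 100 mm across, 8 mm thick, 0.2 kg, loose; a plug centres it. Origin: centre of disc underside. On top a bar handle along lid x, 76 long, 14 wide, 18 high (top 26 mm above origin). Lugs below at lid +y and -y, 12 wide, 5 high, drop into the slots by weight. Out of them, pressing a bar end tips it 0.1 rad, let go it comes level; it turns with 2 N at a bar end
- lid_c: wooden lid of jar_c: disc 100 mm across, 8 mm thick, 0.2 kg, loose; a plug centres it. Origin: centre of disc underside. On top a bar handle along lid x, 76 long, 14 wide, 18 high (top 26 mm above origin). Lugs below at lid +y and -y, 12 wide, 5 high, drop into the slots by weight. Out of them, pressing a bar end tips it 0.1 rad, let go it comes level; it turns with 2 N at a bar end
- lid_d: wooden lid of jar_d: disc 100 mm across, 8 mm thick, 0.2 kg, loose; a plug centres it. Origin: centre of disc underside. On top a bar handle along lid x, 76 long, 14 wide, 18 high (top 26 mm above origin). Lugs below at lid +y and -y, 12 wide, 5 high, drop into the slots by weight. Out of them, pressing a bar end tips it 0.1 rad, let go it comes level; it turns with 2 N at a bar end
- measure_1: bystander: small pinkish copper measuring cup with a flat brass handle, 54 x 115 x 36 mm, in front of the jars; origin under its middle
- salt_shaker: bystander: glass salt shaker with a metal cap, 44 mm across, 90 mm high, in front of the jars; origin under its middle
- mixing_bowl: bystander: cream stoneware mixing bowl, 229 mm across, 103 mm high, right of the jars; origin under its middle
- spice_jar: bystander: glass spice jar with a black cap, the left one of two, 41 mm across, 105 mm high, behind the jars; origin under its middle

How it is judged:
By the outcome, as a careful person would: the job done as asked, in the order asked, and still so for the second after the job is handed in, with the robot touching nothing.
It also fails if it takes over 64 s, if anything falls off the work surface, if the arm or the gripper's body presses on something with over 40 N, if the wrist force passes 120 N, or if a joint passes its speed limit or range.

ROBOT

A 7-joint arm with a two-finger parallel gripper is mounted at the origin on a cart in front of the work surface, level with it; the furniture and walls round the work are solid. World frame = base frame: x ahead of the robot, y to its left, z up, the work surface at z = 0. Lengths are in m, angles in rad, forces in N, time in s.
With the tool pointing down it reaches from about 0.4 to 0.85 m from the base axis. Payload 10.4 kg.
Tool frame: the origin (TCP) lies on the centre line of the jaws, within the pads' length; the fingertips stand 11 mm ahead of it and the grasp point (between the pads) lies 8 mm behind it; z points along the fingers, y is the line along which they close (so a half turn about z gives the same grasp; the last joint's range is limited). The gripper opens to 87 mm and grips with 3 to 60 N. Pads are 19 mm wide; open, the fingers measure 117 mm over their backs; the gripper's body (75 mm by 190 mm) begins 51 mm behind the grasp point.
Start: joints at [-1.359, 0.332, -0.065, 1.46, 0.022, 1.35, -0.088], TCP at [0.145, 0.608, 0.234] pointing down, gripper open.
Joint ranges: [-2.6, 2.6], [-0.5, 2.12], [-1.47, 1.34], [0.16, 2.42], [-1.27, 4.41], [0.06, 2.06], [-2.6, 2.6]. Speed limits (rad/s): [2.22, 2.22, 2.79, 2.79, 3.14, 3.14, 3.14].

INTERFACE

Orientations are given as a unit quaternion [x, y, z, w].
In Python, from bench import r gives the robot as it stands.
- The arm moves only by the shell command python3 -m pendant 'ROWS' [OPENING] [FORCE]. ROWS is JSON, a list of rows, each a list of 4 numbers: the shift along the tool's x, y, z in m, then the turn about the tool's z in rad. A call has 1 to 8 rows; each row shifts and turns the commanded pose from where the row before left it, along the tool's axes as they then stand; what a row does not reach is not made up. A row lasts 1/12 s, in which the tool goes at most 41.7 mm and 7.16 degrees, less where a joint would pass 70% of its speed; a pose out of reach is approached as far as the arm can. A call with a gripper value outside its range is refused whole. OPENING is the opening, from 0 (shut) to 1 (fully open), set as the call begins (- or left out, the last holds). The fingers move at their own pace and stop on an object; FORCE is the grip in N (left out, the last holds). Time passes only in rows, so rows that do not move let the fingers close. It gives the time, the measured TCP pose, the force, the opening and the grip force at its end, in the units of the state.
- r.read_state(): the state, without advancing time (a new reading comes with each control period).
- r.camera(name): name is "scene" or "top" or "wrist"; returns a dict with "img" (400x640x3 uint8, red, green, blue), "camera_matrix" (3x3 intrinsics, pixels), "xyz" and "attitude" of the camera in the world. Camera axes: x right, y down, z forward; pixel columns grow to the right and rows downward; lengths in m; the calibration is good to about 2 mm. A picture is of the moment at which its call begins. There is no depth.
- r.close_job(): hands the job in; it is judged then, once.
Trained networks look in the newest picture that a camera, given by its name, has taken for a name from the list of things; names that differ only in an ending like _2 or _b are one class to them, and where a whole thing is asked for, a point or a joint stands for the part that bears it (a point fixed in the world has none). Each returns a list of dicts, best first, with "score" (0 to 1); they miss things now and then, are a little off and sometimes report something else, mostly with a low value. They report only what shows in the picture. A call takes as long as a camera call.
- r.outline_of(thing, camera): "mask" (400x640 bool, what is visible of it) and "bbox" ([centre column, centre row, width, height] in pixels, round what is visible of it).
The state is a dict: "time": time; "joint_positions": joint angles; "joint_vel": joint speeds; "joint_torque": joint torques, N m; "ee_pos": TCP position; "eef_rot": TCP orientation; "ft_force": force on the tool from outside, world axes, zero at the start; "torque": the same for the moment, N m; "width": finger opening in m; "grip_force": force on a finger pad.
Only numpy, scipy, OpenCV 4.12 (cv2) and the standard library are available. Lean on these libraries where they do the work, as an engineer would, in place of code of your own. Each camera call takes 0.05 s, during which the arm holds its last target. There are 200 camera calls.

## Working session

There is one attempt and no reset: what is moved stays moved. The work goes in short steps, Python scripts to look and compute and a shell command to move; the robot and the scene stay as the last step left them, time stands still between calls to the robot, and variables do not carry over. Pictures are saved under pics/ and viewed, at most 10 in all, crops included, and the job is handed in when it is done.

```bash
mkdir -p pics; python3 - <<'E'
from bench import r
import cv2,numpy as np
for n in("top","scene"):
    c=r.camera(n); cv2.imwrite(f"pics/{n}0.png",c["img"][:,:,::-1]); print(n,c["camera_matrix"],c["xyz"],c["attitude"])
    for t in("lid_a","jar_a"):
        for o in r.outline_of(t,n): print(t,round(o["score"],2),np.round(o["bbox"],1))
s=r.read_state();print(s["time"],s["ee_pos"],s["eef_rot"],s["width"])
E
```

```text
top [[503.15334298   0.         319.61726726]
 [  0.         503.15334298 198.51124171]
 [  0.           0.           1.        ]] [ 0.40638051 -0.05790495  1.31565196] [ 0.70955675 -0.70244328  0.02760979 -0.04837723]
lid_a 0.97 [312.9 217.   41.6  43.2]
lid_a 0.94 [251.6 194.1  40.9  38. ]
lid_a 0.71 [187.7 185.2  41.8  43.5]
jar_a 0.94 [203.9 194.5  26.   32.6]
jar_a 0.54 [266.1 203.4  24.5  24.7]
scene [[432.64814972   0.         319.25740936]
 [  0.         432.64814972 206.55445072]
 [  0.           0.           1.        ]] [-0.26024441  0.63181339  0.54021803] [-0.3448281   0.7599151  -0.50231479  0.22650049]
lid_a 0.93 [313.1 207.2  39.1  20.4]
lid_a 0.91 [181.4 235.6  52.5  26.6]
lid_a 0.91 [353.5 191.6  33.8  19.5]
lid_a 0.73 [251.3 216.1  40.1  22.8]
jar_a 0.98 [310.9 236.2  39.   47.7]
jar_a 0.9 [351.4 216.2  33.   43.5]
jar_a 0.63 [186.9 265.6  52.   55.3]
jar_a 0.62 [250.1 245.1  45.6  46.8]
0.3 [0.14536162 0.60776838 0.2333447 ] [ 1.17113730e-01  9.93118497e-01 -1.60046016e-04 -1.94742201e-05] 0.0867749347582736
```

```bash
python3 - <<'E'
import cv2
a=cv2.imread("pics/top0.png")[130:290,130:390]
b=cv2.imread("pics/scene0.png")[165:315,140:400]
a=cv2.resize(a,None,fx=3,fy=3,interpolation=cv2.INTER_CUBIC)
b=cv2.resize(b,None,fx=3,fy=3,interpolation=cv2.INTER_CUBIC)
cv2.imwrite("pics/t1.png",a);cv2.imwrite("pics/s1.png",b)
E
```

```text
(no output)
```

View pics/top0.png

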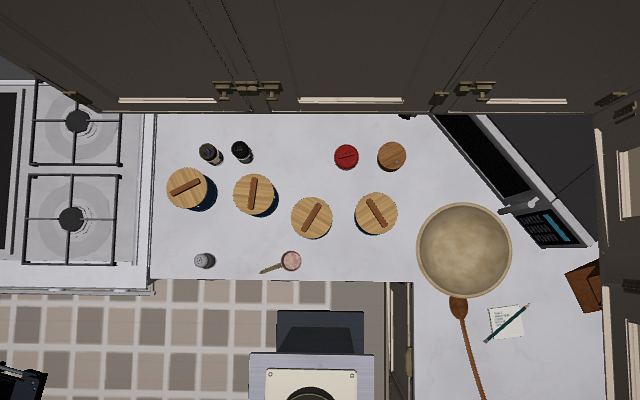

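View pics/t1.png

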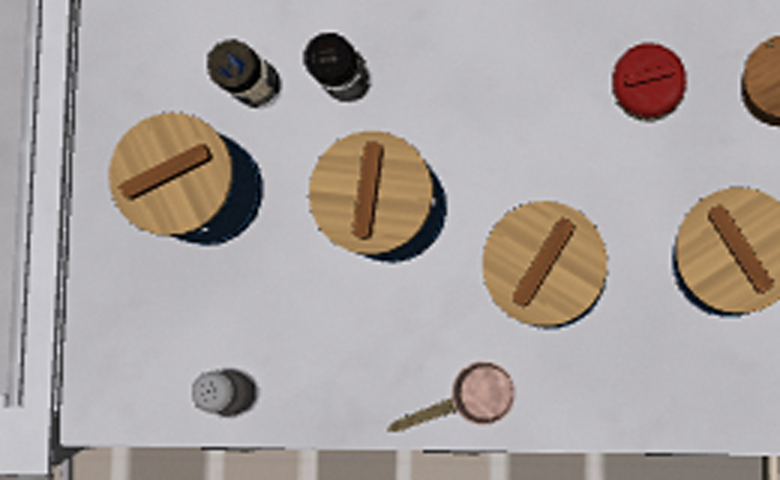

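View pics/s1.png

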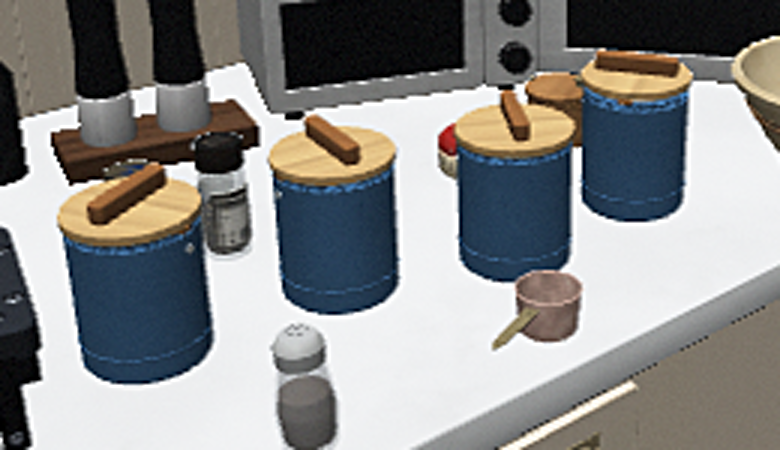

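The top view shows four lids at about (187,187), (254,194), (312,217) and (376,214). In the scene crop the rightmost jar seems to show a lug on the rim at (628,100), so I suspect that one. Next I'll locate the bars.

```bash
cat > h.py <<'E'
from bench import r
import cv2,numpy as np
from scipy.spatial.transform import Rotation as R
def ray(c,u,v,z):
    d=R.from_quat(c["attitude"]).as_matrix()@np.linalg.inv(c["camera_matrix"])@np.array([u,v,1.]); p=np.array(c["xyz"])
    return p+d*(z-p[2])/d[2]
def proj(c,P):
    q=c["camera_matrix"]@(R.from_quat(c["attitude"]).as_matrix().T@(np.array(P)-c["xyz"])); return q[:2]/q[2]
E
python3 - <<'E'
from h import *
c=r.camera("top"); im=c["img"].astype(int)
for n,(u,v) in dict(L1=(187,187),L2=(254,194),L3=(312,217),L4=(376,214)).items():
    m=np.zeros((400,640),np.uint8); w=im[v-20:v+21,u-20:u+21]
    b=((w[...,0]<150)&(w[...,0]-w[...,2]>45)).astype(np.uint8)
    k,l,st,ce=cv2.connectedComponentsWithStats(b); i=1+np.argmax(st[1:,4])
    pts=np.argwhere(l==i)[:,::-1]+[u-20,v-20]
    P=np.array([ray(c,*p,.141)[:2] for p in pts]); (cx,cy),(a,bb),an=cv2.minAreaRect((P*1e3).astype(np.float32))
    e=np.linalg.svd(P-P.mean(0))[2][0]
    print(n,len(pts),"mean",P.mean(0).round(4),"rect",round(cx),round(cy),round(a),round(bb),"barangle",np.degrees(np.arctan2(e[1],e[0])).round(1))
c=r.camera("scene"); b=cv2.imread
cv2.imwrite("pics/j4.png",cv2.resize(c["img"][175:245,290:380,::-1],None,fx=8,fy=8,interpolation=cv2.INTER_CUBIC))
E
```

```text
L1 182 mean [0.5586 0.2998] rect 558 298 16 77 barangle 118.2
L2 194 mean [0.5456 0.138 ] rect 545 137 17 77 barangle 173.3
L3 205 mean [ 0.4897 -0.0018] rect 489 -2 16 77 barangle 149.5
L4 207 mean [ 0.5013 -0.1557] rect 501 -155 77 16 barangle -147.0
```

View pics/j4.png

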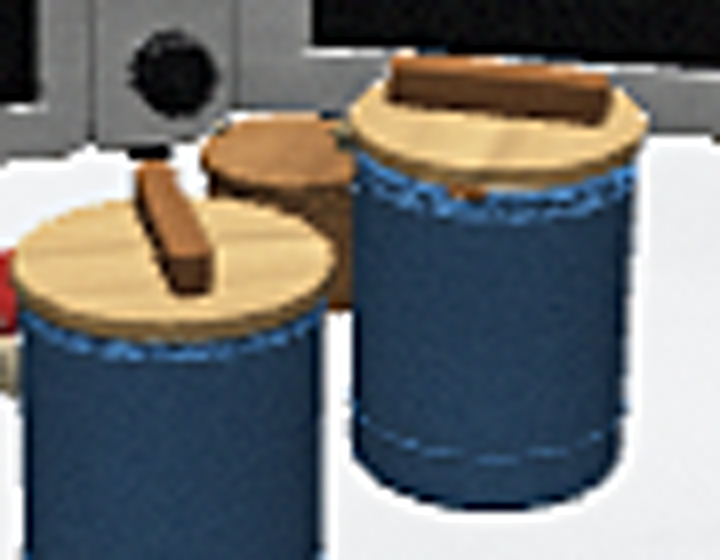

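The rightmost jar (L4) shows its lug at (468,192) with no white dot beneath it, so I suspect L4. I'll drive towards it.

```bash
cat >> h.py <<'E'
def delta(*targets):
    s=r.read_state(); M=R.from_quat(s["eef_rot"]).as_matrix(); p=np.array(s["ee_pos"])
    for t in targets: t=np.array(t); print("to",t,"rows total",(M.T@(t-p)).round(4)); p=t
    print("t",s["time"],"pos",np.round(s["ee_pos"],4),"F",np.round(s["ft_force"],1),"toolx az",np.degrees(np.arctan2(M[1,0],M[0,0])).round(1),"tilt",M[2,2].round(5))
E
python3 -c "
from h import *
delta((.42,.35,.26),(.42,-.1,.27))"
```

```text
to [0.42 0.35 0.26] rows total [-0.327  -0.1869 -0.0265]
to [ 0.42 -0.1   0.27] rows total [-0.1047 -0.4377 -0.0099]
t 0.4 pos [0.1454 0.6078 0.2334] F [-0.4 -0.7 -0.1] toolx az 166.5 tilt -1.0
```

```bash
python3 -m pendant '[[-0.03,-0.017,-0.005,0],[-0.03,-0.017,-0.005,0],[-0.03,-0.017,-0.005,0],[-0.03,-0.017,-0.003,0],[-0.03,-0.017,-0.003,0],[-0.03,-0.017,-0.003,0],[-0.03,-0.017,-0.003,0],[-0.03,-0.017,0,0]]' 0 10
python3 -m pendant '[[-0.03,-0.017,0,0],[-0.03,-0.017,0,0],[-0.027,-0.017,0,0],[-0.009,-0.035,0,0],[-0.009,-0.035,0,0],[-0.009,-0.035,0,0],[-0.009,-0.035,0,0],[-0.009,-0.035,0,0]]'
python3 -m pendant '[[-0.009,-0.035,0,0],[-0.009,-0.035,0,0],[-0.009,-0.035,0,0],[-0.009,-0.035,0,0],[-0.009,-0.035,0,0],[-0.009,-0.035,0,0],[-0.009,-0.035,0,0],[0,0,0,0]]'
python3 - <<'E'
from h import *
delta((.5,-.155,.27))
c=r.camera("wrist"); cv2.imwrite("pics/w1.png",c["img"][:,:,::-1]); print(c["xyz"],c["attitude"])
c=r.camera("scene"); cv2.imwrite("pics/sc1.png",c["img"][:,:,::-1])
E
```

```text
time: 1.07
ee_pos: [0.3483, 0.4186, 0.2614]
eef_rot: [0.117, 0.993, 0.001, 0.0]
ft_force: [0.9, -0.2, 1.1]
width: 0.0416
grip_force: 0.0
time: 1.73
ee_pos: [0.4227, 0.1675, 0.2606]
eef_rot: [0.117, 0.993, 0.0, 0.0]
ft_force: [1.0, -0.4, 0.4]
width: 0.0007
grip_force: 0.0
time: 2.4
ee_pos: [0.4267, -0.0905, 0.2611]
eef_rot: [0.121, 0.993, -0.0, 0.001]
ft_force: [-0.1, -0.6, -0.3]
width: 0.0005
grip_force: 0.0
to [ 0.5   -0.155  0.27 ] rows total [-0.0867 -0.0449 -0.0088]
t 2.4 pos [ 0.4267 -0.0905  0.2611] F [-0.1 -0.6 -0.3] toolx az 166.1 tilt -1.0
[ 0.36095451 -0.07434508  0.41140095] [0.78126402 0.6112062  0.07843688 0.09950459]
```

View pics/w1.png

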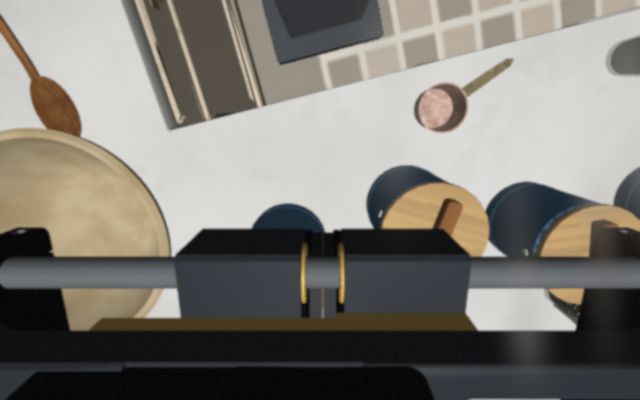

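The wrist view shows L3 with its dot at (380,213) square to its bar, which fits a closed lid. L4 is hidden behind the gripper. I'll turn the tool along L4's bar and press on the near end.

```bash
python3 -m pendant '[[0,0,0,-0.102],[0,0,0,-0.102],[0,0,0,-0.102],[0,0,0,-0.102],[0,0,0,-0.102],[0,0,0,-0.102],[0,0,0,-0.102],[0,0,0,-0.102]]'
python3 -c "
from h import *
delta((.472,-.173,.18))"
```

```text
time: 3.17
ee_pos: [0.4273, -0.0823, 0.2605]
eef_rot: [-0.29, 0.957, 0.0, 0.0]
ft_force: [-0.2, 0.1, -0.7]
width: 0.0002
grip_force: 0.0
to [ 0.472 -0.173  0.18 ] rows total [ 0.0132 -0.1002  0.0805]
t 3.1667 pos [ 0.4273 -0.0823  0.2605] F [-0.2  0.1 -0.7] toolx az -146.3 tilt -1.0
```

```bash
python3 -m pendant '[[0.003,-0.025,0,0],[0.003,-0.025,0,0],[0.004,-0.025,0.02,0],[0.003,-0.025,0.02,0],[0,0,0.02,0],[0,0,0.02,0],[0,0,0,0],[0,0,0,0]]'
python3 - <<'E'
from h import *
delta((.472,-.173,.157))
c=r.camera("scene"); cv2.imwrite("pics/pa.png",c["img"][:,:,::-1])
c=r.camera("wrist"); cv2.imwrite("pics/w2.png",c["img"][:,:,::-1])
E
```

```text
time: 3.83
ee_pos: [0.4711, -0.1733, 0.1802]
eef_rot: [-0.287, 0.958, 0.0, -0.001]
ft_force: [0.7, -0.1, 0.0]
width: 0.0002
grip_force: 0.0
to [ 0.472 -0.173  0.157] rows total [-0.0009 -0.0003  0.0232]
t 3.8333 pos [ 0.4711 -0.1733  0.1802] F [ 0.7 -0.1  0. ] toolx az -146.6 tilt -1.0
```

View pics/w2.png

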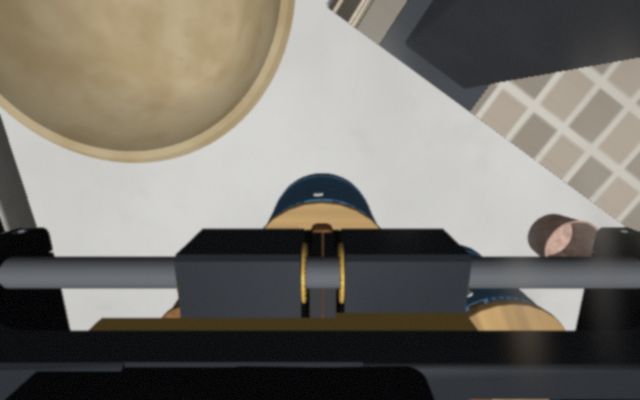

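The white dot on L4 shows at (319,194), almost in line with the bar, so the lid is about 90° out. I'll work out its azimuth and press at the same time.

```bash
python3 - <<'E'
from h import *
c=r.camera("wrist")
C=np.array([.501,-.155])
im=c["img"]; w=im[180:206,280:360].astype(int).min(2); ys,xs=np.where(w>130); print(xs.size, xs.mean()+280,ys.mean()+180)
u,v=xs.mean()+280,ys.mean()+180
from scipy.optimize import minimize
f=lambda q: proj(c,[C[0]+.048*np.cos(q[0]),C[1]+.048*np.sin(q[0]),q[1]])-[u,v]
from scipy.optimize import fsolve
for n,cc in(("lidc",C),):
    q=fsolve(f,[np.radians(213),.1]); print(np.degrees(q[0]),q[1])
E
python3 -m pendant '[[0,0,0.012,0],[0,0,0.006,0],[0,0,0.002,0],[0,0,0.002,0],[0,0,0,0]]'
```

```text
207 307.5507246376812 185.32850241545893
227.73718887753142 0.06850843510232504
time: 4.4
ee_pos: [0.4713, -0.1743, 0.1587]
eef_rot: [-0.287, 0.958, 0.0, 0.0]
ft_force: [0.1, 0.6, -0.1]
width: 0.0005
grip_force: 0.0
```

```bash
python3 -m pendant '[[0,0,0.001,0],[0,0,0.001,0],[0,0,0,0]]'; python3 -m pendant '[[0,0,0.001,0],[0,0,0,0]]'
```

```text
time: 4.65
ee_pos: [0.4714, -0.1745, 0.1566]
eef_rot: [-0.287, 0.958, -0.0, 0.0]
ft_force: [0.2, 0.6, 1.1]
width: 0.0004
grip_force: 0.3
time: 4.82
ee_pos: [0.4711, -0.1748, 0.1556]
eef_rot: [-0.286, 0.958, -0.0, -0.0]
ft_force: [-1.2, -1.3, 2.8]
width: 0.0002
grip_force: 1.6
```

Contact came at TCP z 0.1565, so the bar top is about 5 mm high. I'll press a little further to confirm that it rocks.

```bash
python3 -m pendant '[[0,0,0.001,0],[0,0,0,0],[0,0,0.001,0],[0,0,0,0]]';
python3 - <<'E'
from h import *
from scipy.optimize import fsolve
c=r.camera("scene"); cv2.imwrite("pics/pb.png",c["img"][:,:,::-1])
c=r.camera("wrist"); cv2.imwrite("pics/w3.png",c["img"][:,:,::-1])
w=c["img"][185:202,305:335].astype(int)
print(w.min(2))
C=np.array([.501,-.155])
q=fsolve(lambda q: proj(c,[C[0]+.048*np.cos(q[0]),C[1]+.048*np.sin(q[0]),.095])[0:1]-319,[3.7]);print(np.degrees(q))
print(proj(c,[*(C+.048*np.array([np.cos(3.7),np.sin(3.7)])),.095]))
E
```

```text
time: 5.15
ee_pos: [0.4713, -0.1749, 0.1541]
eef_rot: [-0.286, 0.958, -0.0, 0.0]
ft_force: [-5.0, -0.7, 12.0]
width: 0.0003
grip_force: 5.7
[[42 38 35 34 34 35 29 30 28 28 27 26 26 26 29 25 26 28 27 27 27 29 26 27
  27 26 30 27 29 29]
 [35 32 31 30 28 29 26 25 27 28 29 25 23 26 27 28 24 30 28 25 28 24 27 26
  24 28 26 28 26 25]
 [29 28 26 25 29 27 29 29 27 26 27 25 26 26 29 25 26 28 28 27 28 28 27 25
  28 26 26 27 28 25]
 [26 26 26 26 24 27 26 27 25 26 26 25 27 26 28 28 27 24 26 29 27 28 26 27
  24 26 21 22 27 27]
 [24 28 30 28 28 26 28 25 28 26 27 26 27 26 26 25 26 28 28 27 28 26 29 28
  25 28 25 28 25 26]
 [24 26 27 26 27 27 27 24 25 24 28 27 29 26 28 26 26 29 27 27 27 26 27 25
  27 25 26 27 28 28]
 [26 25 25 26 29 28 26 25 24 25 24 25 26 24 28 27 25 27 28 27 26 26 29 24
  26 28 28 24 26 26]
 [26 28 26 26 29 24 27 24 27 27 27 27 24 27 27 27 28 28 28 28 24 29 26 26
  24 24 28 26 27 26]
 [28 27 28 27 26 26 21 27 26 26 25 29 27 27 27 23 26 25 25 26 26 27 27 24
  26 29 25 26 27 26]
 [25 26 26 24 25 27 29 25 27 24 23 27 24 27 28 24 24 29 25 27 28 26 28 25
  23 27 30 27 27 26]
 [25 26 27 28 26 26 25 24 21 29 22 25 26 29 27 26 24 26 23 27 24 28 28 24
  24 24 24 27 29 28]
 [26 25 29 26 25 25 25 25 27 28 26 27 26 27 25 25 25 28 26 24 24 27 24 24
  25 25 27 24 25 27]
 [26 23 26 28 26 25 23 25 26 26 25 26 25 28 25 22 26 23 26 27 29 27 23 26
  24 26 27 25 25 27]
 [28 27 24 28 28 25 24 23 24 24 24 22 21 28 25 22 26 25 26 24 27 25 25 25
  25 28 25 26 26 26]
 [29 28 22 25 25 26 27 26 25 27 23 27 28 26 27 27 28 26 27 29 26 26 24 25
  26 28 26 24 28 26]
 [28 23 27 24 26 25 27 26 27 24 25 25 26 28 28 24 27 25 26 27 27 27 27 25
  29 27 26 26 27 25]
 [26 26 23 22 26 25 25 24 23 23 27 28 32 28 31 27 29 27 27 26 26 26 26 24
  25 25 28 25 26 24]]
[216.64349358]
[325.03955177 202.27051596]
```

```bash
python3 - <<'E'
import cv2,numpy as np
a,b=[cv2.resize(cv2.imread(f"pics/{n}.png")[150:245,310:400],None,fx=4.2,fy=4.2,interpolation=cv2.INTER_CUBIC) for n in("pa","pb")]
cv2.imwrite("pics/cmp.png",np.hstack([a,b]))
E
```

```text
(no output)
```

View pics/cmp.png

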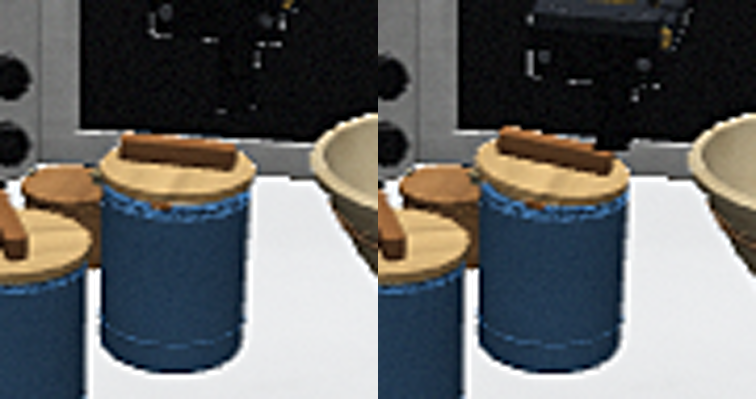

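On the right the lid is clearly tipped, so L4 is the one that rocks. Its dot is in line with the bar, so it needs about −87° (clockwise). I'll lift, step to the −y side of the bar and lower beside it.

```bash
python3 -m pendant '[[0,0,-0.006,0],[0,0,-0.01,0],[0,-0.016,0,0],[-0.003,-0.016,0,0],[0,0,0.01,0],[0,0,0.008,0],[0,0,0.007,0],[0,0,0,0]]'
python3 -c "
from h import *
delta((.501,-.155,.145))"
```

```text
time: 5.92
ee_pos: [0.4909, -0.1991, 0.1437]
eef_rot: [-0.287, 0.958, 0.0, -0.001]
ft_force: [-0.1, 0.7, 0.1]
width: -0.0
grip_force: 0.0
to [ 0.501 -0.155  0.145] rows total [-0.0327  0.0313 -0.0013]
t 5.9167 pos [ 0.4909 -0.1991  0.1437] F [-0.1  0.7  0.1] toolx az -146.7 tilt -1.0
```

```bash
python3 -m pendant '[[0,0.004,0,0],[0,0.003,0,0],[0,0.002,0,0],[0,0.002,0,0],[0,0,0,0]]'
python3 -c "
from h import *
delta((.501,-.155,.145))"
```

```text
time: 6.33
ee_pos: [0.4854, -0.1896, 0.1448]
eef_rot: [-0.287, 0.958, 0.0, 0.0]
ft_force: [-1.0, 0.5, 0.4]
width: 0.0005
grip_force: 0.0
to [ 0.501 -0.155  0.145] rows total [-0.0321  0.0204 -0.0001]
t 6.3333 pos [ 0.4854 -0.1896  0.1448] F [-1.   0.5  0.4] toolx az -146.7 tilt -1.0
```

```bash
python3 -m pendant '[[0,0.001,0,0],[0.0015,0.0026,0,0.08],[0.0015,0.0026,0,0.08],[0.0015,0.0026,0,0.08],[0.0015,0.0026,0,0.08],[0.0015,0.0026,0,0.08],[0,0,0,0]]'
python3 - <<'E'
from h import *
delta((.501,-.155,.145))
c=r.camera("scene"); cv2.imwrite("pics/p2.png",cv2.resize(c["img"][150:245,310:400,::-1],None,fx=5,fy=5,interpolation=cv2.INTER_CUBIC))
E
```

```text
time: 6.92
ee_pos: [0.4725, -0.1805, 0.1446]
eef_rot: [-0.089, 0.996, 0.0, 0.0]
ft_force: [1.0, -0.1, -0.2]
width: 0.0005
grip_force: 0.0
to [ 0.501 -0.155  0.145] rows total [-0.0326  0.02   -0.0004]
t 6.9167 pos [ 0.4725 -0.1805  0.1446] F [ 1.  -0.1 -0.2] toolx az -169.8 tilt -1.0
```

View pics/p2.png

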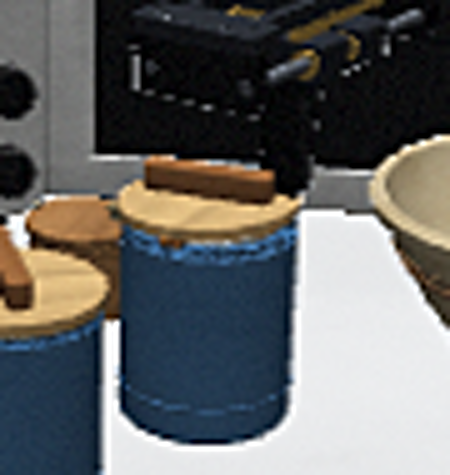

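The lug has moved left to (170,240), so the lid is turning with the finger. I'll continue.

```bash
python3 -m pendant '[[0.0015,0.0026,0,0.08],[0.0015,0.0026,0,0.08],[0.0015,0.0026,0,0.08],[0.0015,0.0026,0,0.08],[0.0015,0.0026,0,0.08],[0.0015,0.0026,0,0.08],[0.0015,0.0026,0,0.08],[0,0,0,0]]'
python3 -c "
from h import *
delta((.501,-.155,.145))"
```

```text
time: 7.63
ee_pos: [0.4635, -0.1618, 0.1445]
eef_rot: [0.189, 0.982, 0.0, 0.0]
ft_force: [0.5, 0.7, -0.0]
width: 0.0007
grip_force: 0.0
to [ 0.501 -0.155  0.145] rows total [-0.0323  0.0202 -0.0005]
t 7.6333 pos [ 0.4635 -0.1618  0.1445] F [ 0.5  0.7 -0. ] toolx az 158.3 tilt -1.0
```

```bash
python3 -m pendant '[[0.0015,0.0026,0,0.08],[0.0015,0.0026,0,0.08],[0.0015,0.0026,0,0.08],[0.0015,0.0026,0,0.08],[0.0011,0.0016,0,0.05],[0,0,0,0],[0,0,0,0]]'
python3 - <<'E'
from h import *
delta((.501,-.155,.145))
c=r.camera("scene"); cv2.imwrite("pics/p3.png",cv2.resize(c["img"][150:245,310:400,::-1],None,fx=5,fy=5,interpolation=cv2.INTER_CUBIC))
E
```

```text
time: 8.22
ee_pos: [0.4634, -0.1484, 0.1445]
eef_rot: [0.363, 0.932, 0.0, 0.0]
ft_force: [-0.7, 0.7, 0.1]
width: 0.0006
grip_force: 0.0
to [ 0.501 -0.155  0.145] rows total [-0.0321  0.0206 -0.0005]
t 8.2167 pos [ 0.4634 -0.1484  0.1445] F [-0.7  0.7  0.1] toolx az 137.4 tilt -1.0
```

View pics/p3.png

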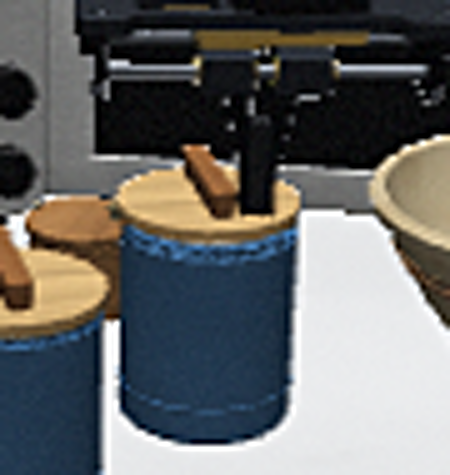

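The bar now points almost at the camera, from (195,150) to (225,212), with the finger beside it. I'll go on in finer steps and watch the force.

```bash
python3 -m pendant '[[0.0006,0.001,0,0.03],[0.0006,0.001,0,0.03],[0.0006,0.001,0,0.03],[0,0,0,0]]';python3 -m pendant '[[0.0006,0.001,0,0.03],[0.0006,0.001,0,0.03],[0.0006,0.001,0,0.03],[0,0,0,0]]'
python3 - <<'E'
from h import *
delta((.501,-.155,.145))
c=r.camera("top"); im=c["img"].astype(int)
w=im[194:235,356:397]; b=((w[...,0]<150)&(w[...,0]-w[...,2]>45)).astype(np.uint8)
k,l,st,ce=cv2.connectedComponentsWithStats(b); i=1+np.argmax(st[1:,4]); pts=np.argwhere(l==i)[:,::-1]+[356,194]
P=np.array([ray(c,*p,.141)[:2] for p in pts]); e=np.linalg.svd(P-P.mean(0))[2][0]; print(len(pts),P.mean(0),np.degrees(np.arctan2(e[1],e[0])))
E
```

```text
time: 8.6
ee_pos: [0.4641, -0.145, 0.1445]
eef_rot: [0.407, 0.914, -0.0, -0.0]
ft_force: [-0.4, -0.0, 0.5]
width: 0.0006
grip_force: 0.2
time: 8.93
ee_pos: [0.4653, -0.1416, 0.1445]
eef_rot: [0.447, 0.894, 0.0, -0.0]
ft_force: [-0.5, -0.5, -0.4]
width: 0.0003
grip_force: 0.1
to [ 0.501 -0.155  0.145] rows total [-0.0321  0.0206 -0.0005]
t 8.9333 pos [ 0.4653 -0.1416  0.1445] F [-0.5 -0.5 -0.4] toolx az 126.9 tilt -1.0
2 [ 0.51731896 -0.11032899] -179.7905670961206
```

```bash
python3 -m pendant '[[0.0006,0.001,0,0.03],[0.0006,0.001,0,0.03],[0,0,0,0]]';python3 -m pendant '[[0.0006,0.001,0,0.03],[0.0006,0.001,0,0.03],[0,0,0,0]]'
python3 - <<'E'
from h import *
delta((.501,-.155,.145))
c=r.camera("scene"); cv2.imwrite("pics/p4.png",cv2.resize(c["img"][150:245,310:400,::-1],None,fx=5,fy=5,interpolation=cv2.INTER_CUBIC))
E
```

```text
time: 9.23
ee_pos: [0.4662, -0.1395, 0.1445]
eef_rot: [0.474, 0.881, 0.0, -0.0]
ft_force: [-0.8, 0.4, -0.3]
width: 0.0007
grip_force: 0.2
time: 9.48
ee_pos: [0.4673, -0.1373, 0.1445]
eef_rot: [0.5, 0.866, 0.0, 0.0]
ft_force: [-0.2, -0.2, 0.5]
width: 0.0006
grip_force: 0.0
to [ 0.501 -0.155  0.145] rows total [-0.0322  0.0204 -0.0005]
t 9.4833 pos [ 0.4673 -0.1373  0.1445] F [-0.2 -0.2  0.5] toolx az 120.0 tilt -1.0
```

View pics/p4.png

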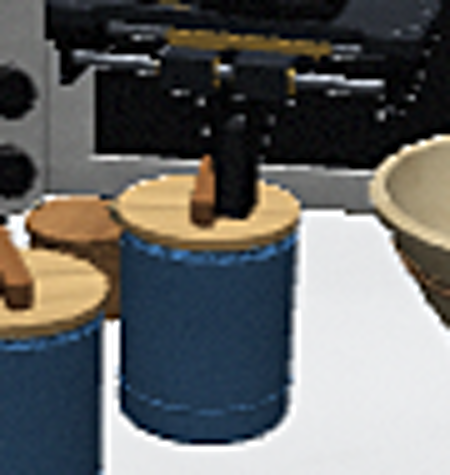

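The bar is now vertical in the image at (205,190) and lags the finger a little. It hasn't dropped yet. That was my tenth picture, so from here I'll go by force and numeric checks.

```bash
python3 -m pendant '[[0.0006,0.001,0,0.03],[0.0006,0.001,0,0.03],[0,0,0,0]]';python3 -m pendant '[[0.0006,0.001,0,0.03],[0.0006,0.001,0,0.03],[0,0,0,0]]'
cat >> h.py <<'E'
def fit(C=(.501,-.155),az0=120,rng=40):
    c=r.camera("scene"); im=c["img"].astype(int); H,S,V=cv2.split(cv2.cvtColor(c["img"],cv2.COLOR_RGB2HSV).astype(int))
    m=((im[...,0]-im[...,2]>45)&(S>125)&(V<185)); 
    u,v=proj(c,[*C,.14]).astype(int); k=np.zeros(m.shape,bool); k[v-18:v+14,u-22:u+22]=1; m&=k
    dark=(V<60)&k; best=[]
    for dx in (-.004,0,.004):
     for dy in (-.004,0,.004):
      for az in range(az0-rng,az0+rng+1,2):
       for z in (.115,.1175,.12):
        a=np.radians(az); e=np.array([np.cos(a),np.sin(a)]);n=np.array([-e[1],e[0]])
        pts=[proj(c,[*(np.array(C)+[dx,dy]+s*.038*e+t*.007*n),z+h]) for s in(-1,1) for t in(-1,1) for h in(.008,.026)]
        q=np.zeros(m.shape,np.uint8); cv2.fillConvexPoly(q,np.round(cv2.convexHull(np.array(pts,np.float32))*16).astype(int),1,shift=4); q=(q>0)&~dark
        best.append(((q&m).sum()/(q|m).sum(),az,z,dx,dy))
    best.sort(reverse=True); print(m.sum(),[tuple(np.round(b,3)) for b in best[:3]])
    for z in (.115,.1175,.12): print(z,np.round(max(b for b in best if b[2]==z),3))
E
python3 - <<'E'
from h import *
delta((.501,-.155,.145)); fit()
E
```

```text
time: 9.78
ee_pos: [0.4684, -0.1353, 0.1445]
eef_rot: [0.526, 0.851, 0.0, 0.0]
ft_force: [-0.1, 0.4, -0.8]
width: 0.0004
grip_force: 0.2
time: 10.03
ee_pos: [0.4697, -0.1333, 0.1445]
eef_rot: [0.551, 0.834, 0.0, -0.0]
ft_force: [-1.5, -0.5, -0.3]
width: 0.0003
grip_force: 0.2
to [ 0.501 -0.155  0.145] rows total [-0.0322  0.0203 -0.0005]
t 10.0333 pos [ 0.4697 -0.1333  0.1445] F [-1.5 -0.5 -0.3] toolx az 113.1 tilt -1.0
62 [(np.float64(0.231), np.float64(122.0), np.float64(0.12), np.float64(-0.004), np.float64(0.0)), (np.float64(0.231), np.float64(122.0), np.float64(0.118), np.float64(0.0), np.float64(-0.004)), (np.float64(0.231), np.float64(120.0), np.float64(0.12), np.float64(-0.004), np.float64(0.0))]
0.115 [ 2.28e-01  1.22e+02  1.15e-01  0.00e+00 -4.00e-03]
0.1175 [ 2.31e-01  1.22e+02  1.18e-01  0.00e+00 -4.00e-03]
0.12 [ 2.31e-01  1.22e+02  1.20e-01 -4.00e-03  0.00e+00]
```

```bash
sed -i 's/m=((im\[...,0\]-im.*/m=((im[...,0]-im[...,2]>35)\&(im[...,1]<0.68*im[...,0]))/' h.py; python3 - <<'E'
from h import *
c=r.camera("scene"); u,v=proj(c,[.501,-.155,.14]).astype(int); print(u,v)
for y in range(v-12,v+8,2): print(y,[tuple(int(t) for t in c["img"][y,x]) for x in range(u-8,u+8,2)])
fit()
E
```

```text
352 184
172 [(8, 9, 14), (11, 11, 16), (4, 6, 7), (12, 11, 14), (6, 4, 3), (0, 7, 7), (10, 6, 12), (1, 0, 1)]
174 [(7, 10, 11), (12, 16, 15), (12, 12, 12), (5, 0, 5), (0, 2, 1), (43, 44, 48), (24, 26, 29), (3, 6, 8)]
176 [(4, 7, 10), (10, 9, 12), (61, 62, 67), (3, 9, 6), (2, 5, 1), (11, 12, 13), (10, 12, 13), (11, 8, 8)]
178 [(16, 14, 16), (5, 6, 5), (11, 11, 11), (7, 6, 6), (0, 0, 0), (20, 20, 22), (10, 8, 12), (4, 8, 10)]
180 [(0, 0, 0), (5, 5, 5), (8, 9, 7), (0, 0, 2), (8, 9, 13), (16, 15, 16), (10, 8, 11), (11, 11, 12)]
182 [(183, 181, 180), (196, 194, 194), (221, 222, 221), (119, 122, 126), (15, 11, 13), (19, 21, 20), (10, 11, 13), (8, 10, 6)]
184 [(86, 93, 101), (96, 104, 111), (97, 105, 113), (129, 102, 81), (11, 12, 15), (15, 14, 21), (8, 4, 8), (0, 0, 0)]
186 [(224, 187, 126), (225, 190, 129), (199, 157, 102), (148, 94, 54), (8, 10, 14), (17, 17, 17), (14, 12, 13), (0, 0, 0)]
188 [(217, 183, 126), (218, 184, 125), (150, 95, 54), (152, 99, 55), (8, 9, 17), (18, 18, 20), (6, 9, 10), (0, 0, 3)]
190 [(226, 193, 131), (174, 141, 94), (95, 62, 36), (73, 49, 31), (16, 15, 17), (18, 18, 20), (4, 6, 10), (0, 0, 0)]
24 [(np.float64(0.606), np.float64(126.0), np.float64(0.12), np.float64(0.0), np.float64(-0.004)), (np.float64(0.588), np.float64(124.0), np.float64(0.12), np.float64(0.0), np.float64(-0.004)), (np.float64(0.588), np.float64(124.0), np.float64(0.12), np.float64(-0.004), np.float64(0.0))]
0.115 [ 5.53e-01  1.22e+02  1.15e-01  0.00e+00 -4.00e-03]
0.1175 [ 5.88e-01  1.24e+02  1.18e-01  0.00e+00 -4.00e-03]
0.12 [ 6.06e-01  1.26e+02  1.20e-01  0.00e+00 -4.00e-03]
```

```bash
for i in 1; do python3 -m pendant '[[0.0006,0.001,0,0.03],[0,0,0,0],[0,0,0,0]]' | grep ft; done; python3 -c "
from h import *
fit()"
```

```text
ft_force: [-0.5, -0.3, 0.7]
21 [(np.float64(0.581), np.float64(122.0), np.float64(0.12), np.float64(0.0), np.float64(-0.004)), (np.float64(0.581), np.float64(122.0), np.float64(0.12), np.float64(-0.004), np.float64(0.0)), (np.float64(0.581), np.float64(122.0), np.float64(0.118), np.float64(0.0), np.float64(-0.004))]
0.115 [ 5.45e-01  1.22e+02  1.15e-01  0.00e+00 -4.00e-03]
0.1175 [ 5.81e-01  1.22e+02  1.18e-01  0.00e+00 -4.00e-03]
0.12 [ 5.81e-01  1.22e+02  1.20e-01  0.00e+00 -4.00e-03]
```

```bash
python3 -m pendant '[[0.0006,0.001,0,0.03],[0,0,0,0],[0,0,0,0]]' | grep ft; python3 -c "
from h import *
fit()"
```

```text
ft_force: [-4.1, -2.0, 2.3]
23 [(np.float64(0.645), np.float64(122.0), np.float64(0.12), np.float64(-0.004), np.float64(0.0)), (np.float64(0.645), np.float64(122.0), np.float64(0.118), np.float64(0.0), np.float64(-0.004)), (np.float64(0.645), np.float64(120.0), np.float64(0.12), np.float64(-0.004), np.float64(0.0))]
0.115 [ 6.06e-01  1.24e+02  1.15e-01  4.00e-03 -4.00e-03]
0.1175 [ 6.45e-01  1.22e+02  1.18e-01  0.00e+00 -4.00e-03]
0.12 [ 6.45e-01  1.22e+02  1.20e-01 -4.00e-03  0.00e+00]
```

The force rose to 4.6 N, directly opposing the push, so the lid has probably dropped and locked. I'll back off, lift clear and measure.

```bash
python3 -m pendant '[[0,-0.003,0,0],[0,-0.008,0,0],[0,0,-0.02,0],[0,0,-0.03,0],[0,-0.03,-0.03,0],[0,-0.035,-0.02,0],[0,-0.035,0,0],[0,0,0,0]]'
python3 -m pendant '[[0.03,-0.02,0,0],[0.03,-0.02,0,0],[0.03,-0.02,0,0],[0.03,-0.02,0,0],[0,0,0,0]]'
python3 - <<'E'
from h import *
delta((.501,-.155,.145)); fit()
c=r.camera("top"); im=c["img"].astype(int)
for n,(u,v) in dict(L1=(187,187),L2=(254,194),L3=(312,217),L4=(376,214)).items():
    w=im[v-20:v+21,u-20:u+21]
    b=((w[...,0]<150)&(w[...,0]-w[...,2]>45)).astype(np.uint8)
    k,l,st,ce=cv2.connectedComponentsWithStats(b); i=1+np.argmax(st[1:,4])
    pts=np.argwhere(l==i)[:,::-1]+[u-20,v-20]
    P=np.array([ray(c,*p,.141)[:2] for p in pts]); e=np.linalg.svd(P-P.mean(0))[2][0]
    print(n,len(pts),P.mean(0).round(4),np.degrees(np.arctan2(e[1],e[0])).round(1))
E
```

```text
time: 11.45
ee_pos: [0.3636, -0.1713, 0.2453]
eef_rot: [0.578, 0.816, 0.003, 0.001]
ft_force: [1.2, 0.4, 0.7]
width: 0.0005
grip_force: 0.0
time: 11.87
ee_pos: [0.2835, -0.1096, 0.2475]
eef_rot: [0.577, 0.817, 0.003, 0.003]
ft_force: [-0.1, -0.3, 0.4]
width: 0.0007
grip_force: 0.0
to [ 0.501 -0.155  0.145] rows total [-0.1151  0.189   0.1043]
t 11.8667 pos [ 0.2835 -0.1096  0.2475] F [-0.1 -0.3  0.4] toolx az 109.5 tilt -0.99996
59 [(np.float64(0.607), np.float64(130.0), np.float64(0.12), np.float64(0.004), np.float64(0.0)), (np.float64(0.607), np.float64(128.0), np.float64(0.12), np.float64(0.004), np.float64(0.0)), (np.float64(0.587), np.float64(130.0), np.float64(0.12), np.float64(0.0), np.float64(0.004))]
0.115 [5.51e-01 1.30e+02 1.15e-01 4.00e-03 0.00e+00]
0.1175 [5.87e-01 1.30e+02 1.18e-01 4.00e-03 0.00e+00]
0.12 [6.07e-01 1.30e+02 1.20e-01 4.00e-03 0.00e+00]
L1 178 [0.5588 0.2998] 118.0
L2 195 [0.545  0.1381] 174.1
L3 205 [ 0.4897 -0.0018] 149.5
L4 205 [ 0.5025 -0.1544] 122.1
```

The bar is now at 122°, in line with the dots, and the other lids haven't moved. I'll check the lid's height by comparing edge rows with the first picture.

```bash
python3 - <<'E'
from h import *
a=cv2.imread("pics/scene0.png")[:,:,::-1].astype(float); b=r.camera("scene")["img"].astype(float)
def edge(im,u,v0,v1):  # tan->blue crossing of (R-B), interpolated rows
    s=(im[v0:v1,u,0]-im[v0:v1,u,2]); i=np.where((s[:-1]>0)&(s[1:]<=0))[0]; i=i[-1]; return v0+i+s[i]/(s[i]-s[i+1])
for nm,us,v in(("L4",range(342,366,2),(190,208)),("L3",range(300,326,2),(205,224))):
    d=[]
    for u in us:
        try:d.append((edge(a,u,*v),edge(b,u,*v)))
        except IndexError: pass
    d=np.array(d); print(nm,np.round(d[:,1]-d[:,0],1),np.median(d[:,1]-d[:,0]).round(2))
c=r.camera("scene"); print(proj(c,[.48,-.12,.115])-proj(c,[.48,-.12,.12]))
E
```

```text
L4 [1.6 1.9 0.1 0.2 0.3 1.4 1.5 1.4 1.7 1.6 1.6 1.7] 1.54
L3 [ 0.  0. -0. -0.  0. -0. -0. -0. -0. -0. -0.  0. -0.] -0.01
[-0.0543342   1.77074013]
```

The lid's edge has dropped 1.4–1.9 px at both ends (1.8 px would be 5 mm), so both lugs are down, and L3 shows no change. I'll hand the job in.

```bash
python3 -c "
from bench import r
print(r.close_job())"
```

```text
the job is handed in; nothing more can be done
None
```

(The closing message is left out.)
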